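# Find the filled sample canister and work it down into the analyser

### The job

One of the three look-alike canisters in the white rack is filled: find it by lifting, leaving the empty ones standing in the rack. Stand the filled one upright on the bench and let go, take it again across its narrower width so that the gripper fits inside the guard ring of the analyser, and work it down into the tight well, turning it to and fro to ease it, until it rests fully home on the bottom. Leave the bottle, beaker and jar where they are.

Things in the scene. Friction and masses are not known exactly. Their poses are not given: they have to be found in the camera images.
- canister_a_centre (a point): plain steel canister, 80 mm tall: rectangular head 70 mm long (its x) x 40 mm wide (its y) x 34 mm tall, on a round barrel of 38 mm diameter whose foot narrows to 31 mm over the last 7 mm. This point: centre, half-way up, 40 mm above the underside; the head spans 6 to 40 mm above it. z up. Symmetrical under a half turn. Closed; the three look alike and start in the rack
- canister_b_centre (a point): canister of the same shape, sizes and axes as canister_a; centre, half-way up. Of the three, one is filled (0.37 to 0.48 kg) and two are empty (0.12 to 0.16 kg); which is which can only be felt
- canister_c_centre (a point): canister of the same shape, sizes and axes as canister_a; centre, half-way up. Filled or empty, as said at canister_b
- rack_floor (a point): middle of the floor of the fixed white rack, 12 mm above the bench. Slots at y = -54, 0, +54 mm, 46 mm wide, open at both x ends, between fins 8 mm thick, 68 mm long (x) and 82 mm above this floor. A canister stands in each, its 70 mm length along x: the fins cover its long sides, so only the two ends of its head can be gripped. Floor plate 100 (x) by 170 mm (y)
- well_floor (a point): centre of the bottom of the analyser's round well, 10 mm above the bench, z up; 40 mm diameter, 40 mm deep. Four sprung rubber pads, 7 to 35 mm above this point and 35 mm apart across, grip the barrel: pushed straight down it sticks (30 N and more); turned to and fro by some 0.3 rad each way as it is lowered, it goes with about 10 N. It stays where let go. Fully home, the underside rests on this point, the head at any angle
- well_mouth (a point): centre of the well's mouth, in the analyser's flat deck (130 mm square) 50 mm above the bench. Round steel guard about it, 100 mm inside diameter, its rim 38 mm above this point: a gripper holding the head by its 70 mm length does not fit in, one holding its 40 mm width does. White instrument body, 100 mm tall, on the -y side, 65 to 185 mm from here
- reagent_bottle: brown bottle, 60 mm in diameter, 150 mm tall, origin at its underside; leave alone
- beaker: open white beaker, 64 mm in diameter, 80 mm tall, origin at its underside; leave alone
- jar: small glass jar, 48 mm in diameter, 60 mm tall, origin at its underside; leave alone
There are look-alikes about, which are no part of the job. Leave any blue or yellow look-alike of the part that bears canister_b_centre alone. What is shaped like the part that bears canister_c_centre but red is not meant.

How it is judged:
By the outcome, as a careful person would: the job done as asked, in the order asked, and still so for the second after the job is handed in, with the robot touching nothing.
It also fails if it takes over 72 s, if anything falls off the work surface, if the arm or the gripper's body presses on something with over 40 N, if the wrist force passes 120 N, or if a joint passes its speed limit or range.

### The arm

A 7-joint arm with a two-finger parallel gripper is mounted at the origin on the work surface. World frame = base frame: x ahead of the robot, y to its left, z up, the work surface at z = 0. Lengths are in m, angles in rad, forces in N, time in s.
With the tool pointing down it reaches from about 0.425 to 0.875 m from the base axis. Payload 4.7 kg.
Tool frame: the origin (TCP) lies at the very end of the fingers, on their centre line; the grasp point (between the pads) lies 19 mm behind it; z points along the fingers, y is the line along which they close (so a half turn about z gives the same grasp; the last joint's range is limited). The gripper opens to 87 mm and grips with 3 to 60 N. Pads are 19 mm wide; open, the fingers measure 117 mm over their backs; the gripper's body (75 mm by 190 mm) begins 51 mm behind the grasp point.
Start: joints at [-1.089, 0.321, -0.07, 1.45, 0.023, 1.371, -0.057], TCP at [0.293, 0.58, 0.223] pointing down, gripper open.
Joint ranges: [-2.86, 2.86], [-0.3, 2.09], [-1.38, 1.24], [0.06, 2.45], [-1.56, 4.7], [0.09, 2.05], [-2.69, 2.69]. Speed limits (rad/s): [2.57, 2.57, 3.14, 3.14, 3.14, 3.14, 3.14].

### API

Orientations are given as a unit quaternion [w, x, y, z].
In Python, from plant import ctrl gives the robot as it stands. The module is installed in compiled form; this text tells all that it offers.
- The arm moves only by the tool step_arm, never from a script. Its argument "commands" is a list of rows, each a list of 7 numbers: the shift along the tool's x, y, z in m, then the turn, a rotation vector about the tool's x, y, z in degrees, then the finger opening in m, from 0 to 0.087. In form: [[tx, ty, tz, rx, ry, rz, hand], ...]. A call has 1 to 5 rows; each row is the pose to reach, as a shift and turn from the pose commanded when the call began, along the tool's axes at that moment; what a row does not reach only later rows make up. A row lasts 1/10 s, in which the tool goes at most 50 mm and 8.59 degrees, less where a joint would pass 70% of its speed; a pose out of reach is approached as far as the arm can. A call with a gripper value outside its range is refused whole. The fingers move at their own pace and stop on an object; "force" is the grip in N (left out, the last holds). Time passes only in rows, so rows that repeat a pose let the fingers close. It gives the time, the measured TCP pose, the force, the opening and the grip force at its end, in the units of the state.
- ctrl.read_state(): the state, without advancing time (a new reading comes with each control period).
- ctrl.read_camera(name): name is "scene" or "top" or "wrist"; returns a dict with "image" (384x512x3 uint8, blue, green, red), "z_map" (384x512 float32, m along the optical axis (not along the pixel's ray), 0 where there is no reading), "fx", "fy", "cx", "cy" (pixels), "world_from_camera" (4x4, takes a point from camera to world coordinates); the wrist camera has in their place "hand_eye" (4x4, takes a point from camera to tool coordinates, whose origin is the TCP and whose axes are the flange's). Camera axes: x right, y up, looking along -z (the intrinsics and any distortion apply to the point x, -y, -z); pixel columns grow to the right and rows downward; lengths in m; the calibration is good to about 2 mm. The wrist camera is an equidistant fisheye: a pixel r from the principal point sees the ray r / f radians off the axis. A picture is of the moment at which its call begins: read the wrist's pose just before it.
- ctrl.hand_in(): hands the job in; it is judged then, once.
The state is a dict: "clock": time; "qpos": joint angles; "dq": joint speeds; "joint_torque": joint torques, N m; "ee_pos": TCP position; "ee_rot": TCP orientation; "ft_force": force on the tool from outside, world axes, zero at the start; "wrist_torque": the same for the moment, N m; "gripper_width": finger opening in m; "grip_force": force on a finger pad.
Only numpy, scipy, OpenCV 4.12 (cv2) and the standard library are available. Lean on these libraries where they do the work, as an engineer would, in place of code of your own. Each camera call takes 0.05 s, during which the arm holds its last target. There are 200 camera calls.

## Working session

There is one attempt and no reset: what is moved stays moved. The work goes in short steps, Python scripts to look and compute and a tool call to move; the robot and the scene stay as the last step left them, time stands still between calls to the robot, and variables do not carry over. Pictures are saved under pics/ and viewed, at most 10 in all, crops included, and the job is handed in when it is done.

Besides the shell and the picture viewer there is one more tool, called after "Request:" as a command line: name --pt "numbers of a row" for each row, then --argument value for the rest. step_arm: Moves the arm, as the interface text tells. Its arguments: {"type":"object","properties":{"commands":{"type":"array","items":{"type":"array","items":{"type":"number"}}},"force":{"type":"number"}},"required":["commands"]}

```bash
mkdir -p pics
cat > h.py <<'E'
import numpy as np, cv2
from plant import ctrl
from scipy.spatial.transform import Rotation as R
def cloud(c):
    z=c["z_map"]; v,u=np.mgrid[0:z.shape[0],0:z.shape[1]]
    P=np.stack([(u-c["cx"])/c["fx"]*z,-(v-c["cy"])/c["fy"]*z,-z],-1)
    T=c["world_from_camera"]; return P@T[:3,:3].T+T[:3,3]
def st():
    s=ctrl.read_state(); q=s["ee_rot"]
    return s, np.array(s["ee_pos"]), R.from_quat([q[1],q[2],q[3],q[0]]).as_matrix()
E
python3 - <<'E'
from h import *
ims=[]
for n in("scene","top"):
    c=ctrl.read_camera(n); np.savez(n+".npz",**c); ims.append(c["image"])
    print(n,c["fx"],c["cx"],c["cy"],np.round(c["world_from_camera"],3).tolist())
cv2.imwrite("pics/a.png",ims[0]); cv2.imwrite("pics/b.png",cv2.resize(ims[1],(800,600)))
s,p,M=st(); print(s); print(M.round(3))
E
```

```text
scene 377.04861399001186 257.7343489568409 197.32219304630277 [[-0.587, -0.425, 0.689, 1.147], [0.81, -0.322, 0.49, 0.528], [0.013, 0.846, 0.534, 0.57], [0.0, 0.0, 0.0, 1.0]]
top 477.19031630328755 261.72491453006984 191.17667962921269 [[-0.005, 0.984, -0.178, 0.359], [-0.999, 0.001, 0.036, 0.101], [0.035, 0.178, 0.983, 1.094], [0.0, 0.0, 0.0, 1.0]]
{'clock': 0.1, 'qpos': array([-1.08888007,  0.32177165, -0.07011485,  1.45154282,  0.02258971,
        1.37078168, -0.05684517]), 'dq': array([ 0.00046723, -0.0011851 ,  0.00081469, -0.00108496, -0.00226211,
        0.00038781, -0.00010866]), 'joint_torque': array([-2.52377490e-06, -4.92575741e+01, -4.05617477e-01, -3.13396382e+01,
       -6.41271751e-02,  3.95342032e-02,  8.55531061e-05]), 'ee_pos': array([0.29291342, 0.57971544, 0.22156142]), 'ee_rot': array([-1.63760572e-04,  2.31727882e-01,  9.72780269e-01, -8.42299963e-04]), 'ft_force': array([ 0.27093439,  0.31680501, -0.01247156]), 'wrist_torque': array([ 0.01016401, -0.01139753,  0.05598246]), 'grip_force': 0.0, 'gripper_width': 0.08677911739236704}
[[-0.893  0.451 -0.001]
 [ 0.451  0.893 -0.002]
 [-0.    -0.002 -1.   ]]
```

View pics/a.png

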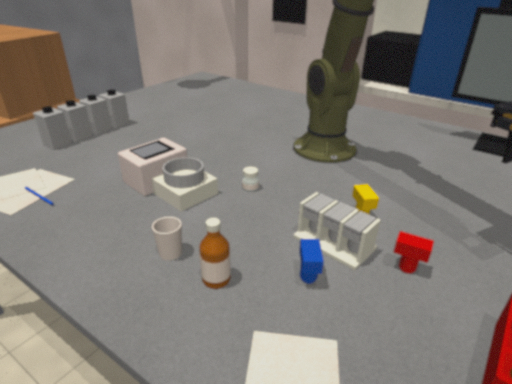

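View pics/b.png

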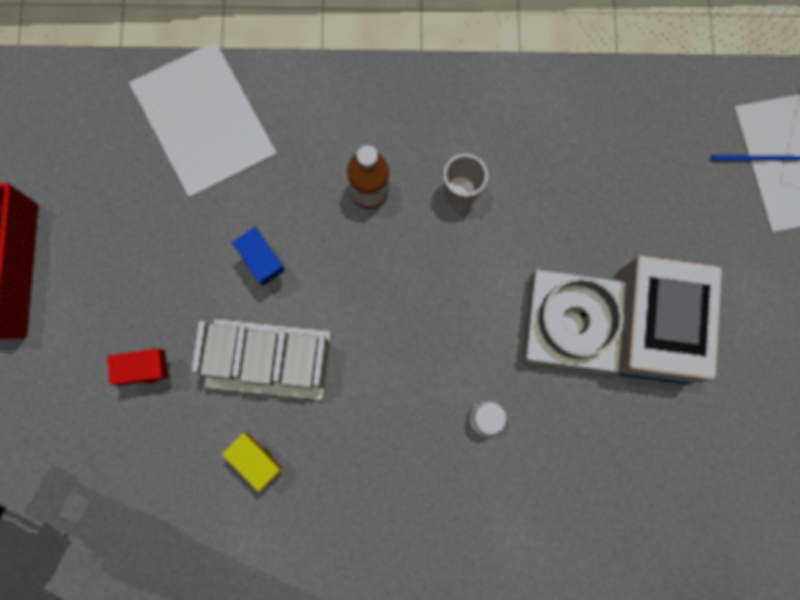

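Candidates for "a canister", in the top view (800x600): three grey steel heads in the white rack at (220,350), (260,355) and (302,360). The blue one at (258,256), yellow at (251,462) and red at (137,366) are look-alikes, and the grey boxes at the far left of the scene view are background. I choose the three in the rack. The analyser ring is at (578,320), the bottle at (368,175), the beaker at (465,175) and the jar at (489,419).

Run:
```python
from h import *
c=dict(np.load("top.npz")); P=cloud(c); im=c["image"]; Z=P[...,2]
hsv=cv2.cvtColor(im,cv2.COLOR_BGR2HSV)
print("bench z",np.median(Z[100:110,200:210]), "noz",(c["z_map"]==0).mean())
# rays to plane
def ray(u,v,h):
    d=np.array([(u-c["cx"])/c["fx"],-(v-c["cy"])/c["fy"],-1]); T=c["world_from_camera"]; d=T[:3,:3]@d; o=T[:3,3]; return o+d*(h-o[2])/d[2]
# rack region
sub=np.zeros(Z.shape,bool); sub[195:262,118:215]=1
m=(sub&(Z>0.08)&(Z<0.105))
pts=P[m]; print("rack tops",len(pts),pts.min(0),pts.max(0),np.median(pts[:,2]))
r=cv2.minAreaRect(pts[:,:2].astype(np.float32)*1000); print("rect",r)
m2=(sub&(Z>0.006)&(Z<0.022)); print("floor",cv2.minAreaRect(P[m2][:,:2].astype(np.float32)*1000))
# all objects
for n,(u,v,h) in dict(a=(220,350,.092),b=(260,355,.092),c=(302,360,.092)).items(): print(n,ray(u*.64,v*.64,h))
# ring
sub=np.zeros(Z.shape,bool); sub[165:245,335:402]=1
m=sub&(Z>.08)&(Z<.095); q=P[m][:,:2].astype(np.float32)*1000; print("ring",len(q),cv2.minEnclosingCircle(q),np.median(P[m][:,2]))
m=sub&(Z>.044)&(Z<.056); q=P[m][:,:2].astype(np.float32)*1000; print("deck",cv2.minAreaRect(q))
sub=np.zeros(Z.shape,bool); sub[160:250,395:470]=1
m=sub&(Z>.094)&(Z<.106); q=P[m][:,:2].astype(np.float32)*1000; print("body",cv2.minAreaRect(q))
for n,(u,v,h) in dict(blue=(258,256,.08),yel=(251,462,.04),red=(137,366,.08),jar=(489,419,.06),beak=(465,175,.08),bot=(367,156,.15),pen=(712,157,0)).items(): print(n,ray(u*.64,v*.64,h).round(3), P[int(v*.64),int(u*.64)].round(3))
crop=im[195:262,110:220]; cv2.imwrite("pics/c.png",cv2.resize(crop,None,fx=6,fy=6,interpolation=cv2.INTER_CUBIC))
```

```text
bench z 0.0008351489095472786 noz 0.004069010416666667
rack tops 2655 [0.42071172 0.18045267 0.0802111 ] [0.50879338 0.35457284 0.10002887] 0.09287568882904007
rect ((463.6177673339844, 268.07183837890625), (170.4530792236328, 73.63639068603516), 83.93559265136719)
floor ((462.0789489746094, 272.8707580566406), (198.30735778808594, 144.27537536621094), 81.03794860839844)
a [0.47072856 0.31839002 0.092     ]
b [0.46393653 0.26499581 0.092     ]
c [0.45713021 0.20885818 0.092     ]
ring 504 ((502.6659851074219, -186.05105590820312), 73.88885498046875) 0.08780382293466782
deck ((527.2108764648438, -176.77444458007812), (140.69970703125, 157.79518127441406), 85.31936645507812)
body ((516.5120239257812, -291.3951110839844), (137.3330841064453, 160.2528533935547), 82.0345687866211)
blue [0.603 0.274 0.08 ] [0.604 0.274 0.083]
yel [0.322 0.281 0.04 ] [0.325 0.276 0.082]
red [0.451 0.431 0.08 ] [0.451 0.432 0.082]
jar [ 0.378 -0.046  0.06 ] [ 0.379 -0.044  0.059]
beak [ 0.723 -0.017  0.08 ] [ 0.746 -0.023  0.015]
bot [0.723 0.122 0.15 ] [0.725 0.124 0.152]
pen [ 0.784 -0.416  0.   ] [ 0.782 -0.41   0.009]
```

View pics/c.png

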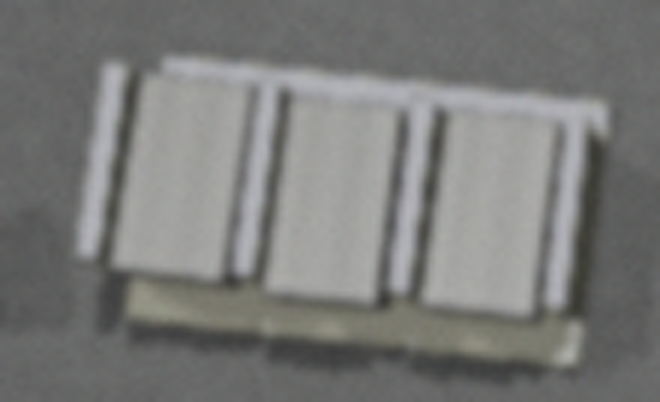

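The crop shows three grey heads between white fins, at about (180,175), (330,195) and (490,210), each with its length along the fins. These are the right parts.

Run:
```python
from h import *
c=dict(np.load("top.npz")); P=cloud(c); im=c["image"]; Z=P[...,2]; T=c["world_from_camera"]
def ray(u,v,h):
    d=np.array([(u-c["cx"])/c["fx"],-(v-c["cy"])/c["fy"],-1]); d=T[:3,:3]@d; o=T[:3,3]; return (o+d*(h-o[2])/d[2])[:2]
hsv=cv2.cvtColor(im,cv2.COLOR_BGR2HSV)
roi=np.s_[195:262,110:220]; print([im[195+y//6,110+x//6].tolist() for x,y in((180,175),(330,195),(490,210),(260,180),(410,200),(95,160),(370,330))])
b,g,r=[im[...,i].astype(int) for i in range(3)]
m=np.zeros(Z.shape,np.uint8); m[roi]=((Z>.08)&(Z<.105)&(b-r<5)&(g>130)&(g<195))[roi]*255
m=cv2.morphologyEx(m,cv2.MORPH_OPEN,np.ones((5,5),np.uint8))
for k in cv2.findContours(m,cv2.RETR_EXTERNAL,cv2.CHAIN_APPROX_NONE)[0]:
    if cv2.contourArea(k)<200: continue
    w=np.array([ray(*p[0],.092) for p in k],np.float32)*1000; print("can",cv2.minAreaRect(w), w.mean(0))
# ring RANSAC
sub=np.zeros(Z.shape,bool); sub[165:245,335:402]=1
q=P[sub&(Z>.082)&(Z<.094)][:,:2]; best=(0,)
rng=np.random.default_rng(0)
for _ in range(3000):
    a=q[rng.choice(len(q),3,False)]; A=np.c_[2*a,np.ones(3)]
    try: s=np.linalg.solve(A,(a**2).sum(1))
    except Exception: continue
    R0=np.sqrt(max(s[2]+s[0]**2+s[1]**2,0))
    if not .045<R0<.06: continue
    k=(abs(np.hypot(*(q-s[:2]).T)-R0)<.003).sum()
    if k>best[0]: best=(k,s[:2],R0)
print("ring",best,len(q))
# well hole at deck: 
gray=im.mean(2); crop=im[170:240,335:405]; cv2.imwrite("pics/d.png",cv2.resize(crop,None,fx=8,fy=8,interpolation=cv2.INTER_CUBIC))
```

```text
[[159, 160, 161], [161, 162, 163], [164, 166, 165], [167, 163, 162], [181, 175, 174], [160, 156, 156], [109, 119, 121]]
can ((458.39593505859375, 213.37832641601562), (37.73808288574219, 67.93730163574219), 83.44002532958984) [457.70996 213.25308]
can ((462.8036804199219, 267.95037841796875), (37.53716278076172, 67.5935287475586), 84.00834655761719) [464.28186 267.278  ]
can ((471.2330322265625, 320.43841552734375), (37.55050277709961, 67.84805297851562), 83.18219757080078) [473.0341  320.12888]
ring (np.int64(431), array([ 0.51704513, -0.17394822]), np.float64(0.05260371557675541)) 480
```

View pics/d.png

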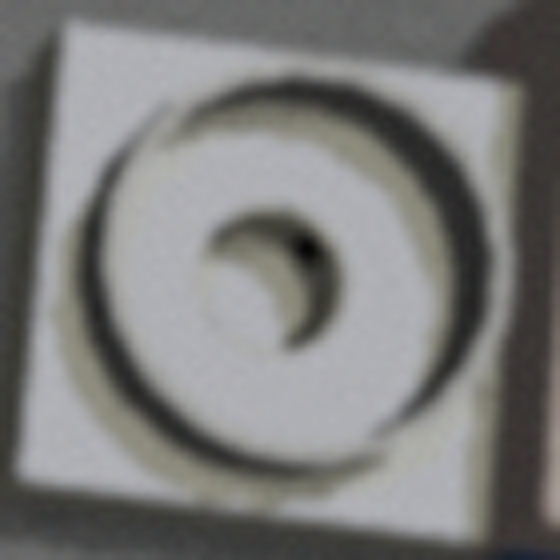

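The hole in the deck is clear, at crop (270,283), inside the guard ring. I'm moving over the first canister, turning the tool into line with the rack.

Request:
step_arm --pt "-0.028 -0.015 0 0 0 7 0.087" --pt "-0.055 -0.03 0 0 0 14 0.087" --pt "-0.083 -0.046 0 0 0 21 0.087" --pt "-0.11 -0.061 0 0 0 28 0.087" --pt "-0.138 -0.076 0 0 0 35 0.087" --force 20

```text
clock: 0.6
ee_pos: [0.3823, 0.4488, 0.2221]
ee_rot: [-0.0, 0.516, 0.857, -0.0]
ft_force: [-0.2, 0.6, 0.2]
gripper_width: 0.087
grip_force: 0.0
```

Request:
step_arm --pt "-0.031 0.003 0 0 0 7 0.087" --pt "-0.063 0.007 0 0 0 14 0.087" --pt "-0.094 0.01 0 0 0 21 0.087" --pt "-0.125 0.014 0 0 0 28 0.087" --pt "-0.157 0.017 0 0 0 35 0.087"

```text
clock: 1.1
ee_pos: [0.4715, 0.3187, 0.2222]
ee_rot: [-0.0, 0.749, 0.662, -0.0]
ft_force: [1.1, 0.5, 0.3]
gripper_width: 0.0869
grip_force: 0.0
```

Request:
step_arm --pt "0 0 0 0 0 0 0.087" --pt "0 0 0 0 0 0 0.087"

```text
clock: 1.3
ee_pos: [0.4714, 0.319, 0.2223]
ee_rot: [-0.0, 0.748, 0.663, -0.0]
ft_force: [-0.4, 0.7, 0.3]
gripper_width: 0.0869
grip_force: 0.0
```

```bash
cat >> h.py <<'E'
def go(x,y,z,heading):
    "tool-frame shift and rz to reach world TCP x,y,z with tool y at heading (deg)"
    s,p,M=st(); d=M.T@(np.array([x,y,z])-p); h0=np.degrees(np.arctan2(M[1,1],M[0,1]))
    return d.round(4), round((h0-heading+90)%180-90,2), round(h0,2)
E
python3 - <<'E'
from h import *
s,p,M=st(); print(s["clock"],p.round(4),M.round(3).tolist(),s["qpos"].round(2),s["ft_force"].round(2))
print(go(.4715,.320,.16,-6.8))
c=ctrl.read_camera("wrist"); print(c["fx"],c["cx"],c["cy"],c["hand_eye"].round(3).tolist()); np.savez("w1.npz",**c,p=p,M=M)
cv2.imwrite("pics/e.png",c["image"])
E
```

```text
1.3 [0.4714 0.319  0.2223] [[0.12, 0.993, -0.001], [0.993, -0.12, -0.0], [-0.0, -0.001, -1.0]] [-0.85  0.15  0.23  1.67 -0.03  1.33 -0.73] [-0.39  0.71  0.3 ]
(array([0.001 , 0.    , 0.0623]), np.float64(-0.07), np.float64(-6.87))
297.3186396354542 256.02096634966085 192.87546170996242 [[-0.0, 0.966, 0.259, 0.069], [1.0, -0.0, 0.0, -0.001], [0.0, 0.259, -0.966, -0.161], [0.0, 0.0, 0.0, 1.0]]
```

View pics/e.png

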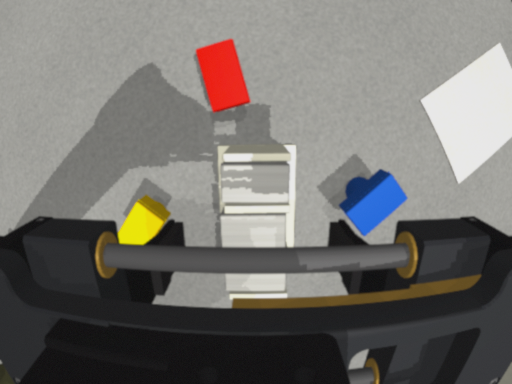

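The wrist view shows head C3 at (255,185), which projects straight under the TCP. The other two heads lie below it in the picture, and red (223,75), yellow (143,220) and blue (372,203) are clear of it. I'm descending, gripping and lifting to weigh.

Request:
step_arm --pt "0.001 0 0.033 0 0 0 0.087" --pt "0.001 0 0.066 0 0 0 0.087" --pt "0.001 0 0.1 0 0 0 0.087" --pt "0.001 0 0.135 0 0 0 0.087" --pt "0.001 0 0.165 0 0 0 0.087" --force 30

```text
clock: 1.85
ee_pos: [0.4695, 0.3222, 0.0556]
ee_rot: [-0.0, 0.747, 0.665, -0.001]
ft_force: [-0.8, -0.2, -0.6]
gripper_width: 0.0869
grip_force: 0.0
```

Request:
step_arm --pt "0 0 0 0 0 0 0.087" --pt "0 0 0 0 0 0 0.06" --pt "0 0 0 0 0 0 0.06" --pt "0 0 0 0 0 0 0.06" --pt "0 0 0 0 0 0 0.06"

```text
clock: 2.35
ee_pos: [0.4722, 0.322, 0.0596]
ee_rot: [-0.0, 0.748, 0.664, 0.002]
ft_force: [-1.4, 0.2, 5.3]
gripper_width: 0.07
grip_force: 29.8
```

Request:
step_arm --pt "0 0 0 0 0 0 0.06" --pt "0 0 -0.004 0 0 0 0.06" --pt "0 0 -0.008 0 0 0 0.06" --pt "0 0 -0.008 0 0 0 0.06" --pt "0 0 -0.008 0 0 0 0.06"

```text
clock: 2.85
ee_pos: [0.4713, 0.3206, 0.0655]
ee_rot: [0.0, 0.748, 0.664, -0.0]
ft_force: [-0.4, 0.1, -1.7]
gripper_width: 0.0699
grip_force: 29.8
```

Request:
step_arm --pt "0 0 0 0 0 0 0.06" --pt "0 0 0 0 0 0 0.06"

```text
clock: 3.05
ee_pos: [0.4712, 0.3206, 0.0653]
ee_rot: [0.0, 0.748, 0.664, -0.0]
ft_force: [-0.6, 1.2, -2.4]
gripper_width: 0.0699
grip_force: 29.8
```

```bash
cat >> h.py <<'E'
def avg(n=8):
    f=[];t=[]
    for _ in range(n):
        ctrl.read_camera("top"); s=ctrl.read_state(); f.append(s["ft_force"]); t.append(s["joint_torque"])
    f=np.array(f); t=np.array(t); print("ft",f.mean(0).round(2),"+-",f.std(0).round(2),"tau",t.mean(0).round(3), "clk",s["clock"], s["ee_pos"].round(4))
E
python3 -c "
from h import *
avg()"
```

```text
ft [-0.17 -0.11 -1.65] +- [0.59 0.48 0.59] tau [ 1.0000e-03 -4.2854e+01  2.1640e+00 -2.7870e+01 -5.7000e-02 -1.7000e-02
  0.0000e+00] clk 3.45 [0.4713 0.3207 0.0655]
```

The mean is about 1.65 N, so C3 is empty. I'm lowering it, letting go and sliding along to the middle one, with the fingers passing outside the fins.

Request:
step_arm --pt "0 0 0.004 0 0 0 0.06" --pt "0 0 0.008 0 0 0 0.06" --pt "0 0 0.008 0 0 0 0.06" --pt "0 0 0.008 0 0 0 0.087" --pt "0 0 0.008 0 0 0 0.087"

```text
clock: 3.95
ee_pos: [0.4715, 0.3209, 0.0576]
ee_rot: [0.0, 0.748, 0.664, 0.0]
ft_force: [0.0, 0.3, -0.0]
gripper_width: 0.0789
grip_force: 0.0
```

Request:
step_arm --pt "0 0 0 0 0 0 0.087" --pt "0 0 0 0 0 0 0.087" --pt "-0.018 0 0 0 0 0 0.087" --pt "-0.036 0 0 0 0 0 0.087" --pt "-0.054 0 0 0 0 0 0.087"

```text
clock: 4.45
ee_pos: [0.4647, 0.2645, 0.0573]
ee_rot: [0.0, 0.748, 0.663, -0.0]
ft_force: [0.1, -0.7, -1.0]
gripper_width: 0.0867
grip_force: 0.0
```

Request:
step_arm --pt "0 0 0 0 0 0 0.087" --pt "0 0 0 0 0 0 0.06" --pt "0 0 0 0 0 0 0.06" --pt "0 0 0 0 0 0 0.06" --pt "0 0 0 0 0 0 0.06"

```text
clock: 4.95
ee_pos: [0.464, 0.2682, 0.0576]
ee_rot: [-0.001, 0.747, 0.664, -0.0]
ft_force: [-3.7, 0.8, 2.9]
gripper_width: 0.07
grip_force: 29.9
```

Request:
step_arm --pt "0 0 0 0 0 0 0.06" --pt "0 0 -0.004 0 0 0 0.06" --pt "0 0 -0.008 0 0 0 0.06" --pt "0 0 -0.008 0 0 0 0.06" --pt "0 0 -0.008 0 0 0 0.06"

```text
clock: 5.45
ee_pos: [0.4652, 0.2668, 0.0654]
ee_rot: [0.0, 0.748, 0.664, 0.0]
ft_force: [-0.2, 0.4, -4.3]
gripper_width: 0.0698
grip_force: 29.8
```

```bash
python3 -c "
from h import *
avg()"
```

```text
ft [-0.06  0.08 -4.2 ] +- [0.32 0.53 0.27] tau [ 1.3000e-02 -4.0217e+01  1.8760e+00 -2.8837e+01 -5.4000e-02 -1.7000e-02
 -0.0000e+00] clk 5.85 [0.4649 0.2671 0.0655]
```

C2 (the middle one) weighs 4.2 N, about 0.43 kg, so it is the filled one. I'm lifting it out and carrying it to the free bench area at about (0.53, 0.04).

Request:
step_arm --pt "0 0 -0.02 0 0 0 0.06" --pt "0 0 -0.045 0 0 0 0.06" --pt "0 0 -0.07 0 0 0 0.06" --pt "0 0 -0.095 0 0 0 0.06" --pt "0 0 -0.115 0 0 0 0.06"

```text
clock: 6.35
ee_pos: [0.4653, 0.2673, 0.1822]
ee_rot: [0.0, 0.748, 0.664, 0.001]
ft_force: [-0.9, -0.0, -3.7]
gripper_width: 0.0698
grip_force: 29.8
```

Request:
step_arm --pt "-0.015 0.006 0 0 0 0 0.06" --pt "-0.035 0.015 0 0 0 0 0.06" --pt "-0.06 0.025 0 0 0 0 0.06" --pt "-0.085 0.036 0 0 0 0 0.06" --pt "-0.11 0.046 0 0 0 0 0.06"

```text
clock: 6.85
ee_pos: [0.4972, 0.1495, 0.179]
ee_rot: [0.0, 0.748, 0.664, -0.001]
ft_force: [0.7, 0.6, -4.5]
gripper_width: 0.0702
grip_force: 29.8
```

Request:
step_arm --pt "-0.025 0.01 0 0 0 0 0.06" --pt "-0.05 0.021 0 0 0 0 0.06" --pt "-0.075 0.031 0 0 0 0 0.06" --pt "-0.095 0.04 0 0 0 0 0.06" --pt "-0.108 0.046 0 0 0 0 0.06"

```text
clock: 7.35
ee_pos: [0.5298, 0.0356, 0.1791]
ee_rot: [0.0, 0.749, 0.663, -0.001]
ft_force: [-0.2, -0.5, -4.0]
gripper_width: 0.07
grip_force: 29.8
```

Request:
step_arm --pt "0 0 0.025 0 0 0 0.06" --pt "0 0 0.055 0 0 0 0.06" --pt "0 0 0.085 0 0 0 0.06" --pt "0 0 0.11 0 0 0 0.06" --pt "0 0 0.12 0 0 0 0.06"

```text
clock: 7.85
ee_pos: [0.5272, 0.0378, 0.0568]
ee_rot: [-0.001, 0.748, 0.663, -0.003]
ft_force: [-0.6, -1.6, -4.2]
gripper_width: 0.0701
grip_force: 29.8
```

Request:
step_arm --pt "0 0 0 0 0 0 0.06" --pt "0 0 0 0 0 0 0.06"

```text
clock: 8.05
ee_pos: [0.531, 0.0393, 0.0612]
ee_rot: [0.0, 0.748, 0.664, 0.0]
ft_force: [-0.9, -0.2, -4.1]
gripper_width: 0.0703
grip_force: 29.8
```

Request:
step_arm --pt "0 0 0.004 0 0 0 0.06" --pt "0 0 0.008 0 0 0 0.06" --pt "0 0 0.011 0 0 0 0.06" --pt "0 0 0.013 0 0 0 0.06" --pt "0 0 0.013 0 0 0 0.06"

```text
clock: 8.55
ee_pos: [0.5302, 0.0398, 0.0473]
ee_rot: [-0.0, 0.748, 0.664, -0.0]
ft_force: [-0.7, -0.3, -3.3]
gripper_width: 0.0697
grip_force: 29.8
```

Request:
step_arm --pt "0 0 0.0005 0 0 0 0.06" --pt "0 0 0.001 0 0 0 0.06" --pt "0 0 0.001 0 0 0 0.06"

```text
clock: 8.85
ee_pos: [0.5305, 0.0398, 0.0466]
ee_rot: [0.0, 0.748, 0.664, 0.0]
ft_force: [0.3, -0.4, -4.2]
gripper_width: 0.07
grip_force: 29.8
```

Request:
step_arm --pt "0 0 0.0005 0 0 0 0.06" --pt "0 0 0.001 0 0 0 0.06" --pt "0 0 0.001 0 0 0 0.06"

```text
clock: 9.15
ee_pos: [0.5306, 0.0398, 0.0457]
ee_rot: [0.0, 0.748, 0.664, 0.0]
ft_force: [0.1, 0.0, -2.9]
gripper_width: 0.0697
grip_force: 29.8
```

Request:
step_arm --pt "0 0 0.0006 0 0 0 0.06" --pt "0 0 0.0006 0 0 0 0.06" --pt "0 0 0.0006 0 0 0 0.087" --pt "0 0 0.0006 0 0 0 0.087" --pt "0 0 0.0006 0 0 0 0.087"

```text
clock: 9.65
ee_pos: [0.531, 0.0398, 0.0451]
ee_rot: [0.0, 0.748, 0.664, 0.0]
ft_force: [0.1, -0.5, -0.0]
gripper_width: 0.0841
grip_force: 0.0
```

Request:
step_arm --pt "0 0 0 0 0 0 0.087" --pt "0 0 -0.015 0 0 0 0.087" --pt "0 0 -0.035 0 0 0 0.087" --pt "0 0 -0.055 0 0 0 0.087" --pt "0 0 -0.06 0 0 0 0.087"

```text
clock: 10.15
ee_pos: [0.5325, 0.0399, 0.1082]
ee_rot: [0.001, 0.748, 0.664, 0.002]
ft_force: [0.6, 0.1, 0.4]
gripper_width: 0.0872
grip_force: 0.0
```

Request:
step_arm --pt "0 0 0 0 0 6 0.087" --pt "0 0 0 0 0 12 0.087" --pt "0 0 0 0 0 18 0.087" --pt "0 0 0 0 0 24 0.087" --pt "0 0 0 0 0 30 0.087"

```text
clock: 10.65
ee_pos: [0.5303, 0.0398, 0.1049]
ee_rot: [-0.0, 0.895, 0.446, -0.0]
ft_force: [-1.4, -0.7, 0.0]
gripper_width: 0.0871
grip_force: 0.0
```

Request:
step_arm --pt "0 0 0 0 0 6 0.087" --pt "0 0 0 0 0 12 0.087" --pt "0 0 0 0 0 18 0.087" --pt "0 0 0 0 0 24 0.087" --pt "0 0 0 0 0 30 0.087"

```text
clock: 11.15
ee_pos: [0.5303, 0.0398, 0.1049]
ee_rot: [-0.0, 0.98, 0.199, -0.0]
ft_force: [-0.2, 0.6, -0.4]
gripper_width: 0.0868
grip_force: 0.0
```

Request:
step_arm --pt "0 0 0 0 0 6 0.087" --pt "0 0 0 0 0 12 0.087" --pt "0 0 0 0 0 18 0.087" --pt "0 0 0 0 0 24 0.087" --pt "0 0 0 0 0 30 0.087"

```text
clock: 11.65
ee_pos: [0.5303, 0.0398, 0.1049]
ee_rot: [-0.0, 0.998, -0.061, -0.0]
ft_force: [0.1, -0.2, -0.1]
gripper_width: 0.0869
grip_force: 0.0
```

Request:
step_arm --pt "0 0 0 0 0 0 0.087" --pt "0 0 0 0 0 0 0.087"

```text
clock: 11.85
ee_pos: [0.5304, 0.0398, 0.105]
ee_rot: [-0.0, 0.998, -0.058, 0.0]
ft_force: [-1.1, 0.1, 0.2]
gripper_width: 0.087
grip_force: 0.0
```

Run:
```python
from h import *
s,p,M=st(); print(s["clock"],p.round(4),s["qpos"].round(2),go(.5306,.0398,.05,-96.9))
c=ctrl.read_camera("wrist"); cv2.imwrite("pics/f.png",c["image"]); np.savez("w2.npz",**c,p=p,M=M)
```

```text
11.85 [0.5304 0.0398 0.105 ] [-0.68  0.18  0.61  1.91 -0.11  1.09 -1.71] (array([0.0002, 0.    , 0.055 ]), np.float64(0.24), np.float64(-96.66))
```

View pics/f.png

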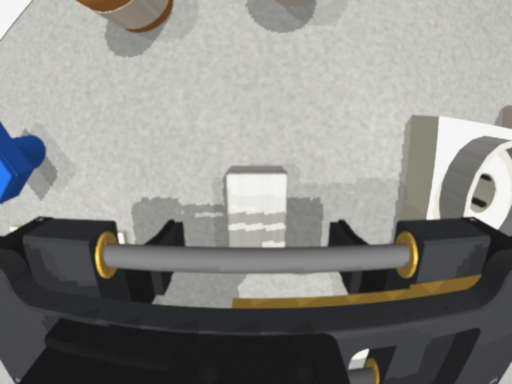

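The canister stands upright and centred between the fingers (head top at 227–287, 170–245), with its narrow width across the closing line. I'm re-gripping it across that width and lifting.

Request:
step_arm --pt "0 0 0.012 0 0 0 0.087" --pt "0 0 0.027 0 0 0 0.087" --pt "0 0 0.042 0 0 0 0.087" --pt "0 0 0.0515 0 0 0 0.087" --pt "0 0 0.0545 0 0 0 0.087" --force 45

```text
clock: 12.4
ee_pos: [0.5291, 0.0395, 0.0484]
ee_rot: [0.001, 0.998, -0.059, -0.002]
ft_force: [0.6, 0.1, 0.2]
gripper_width: 0.0867
grip_force: 0.0
```

Request:
step_arm --pt "0 0 0 0 0 0 0.087" --pt "0 0 0 0 0 0 0.087" --pt "0 0 0 0 0 0 0.03" --pt "0 0 0 0 0 0 0.03" --pt "0 0 0 0 0 0 0.03"

```text
clock: 12.9
ee_pos: [0.5308, 0.0399, 0.0509]
ee_rot: [-0.0, 0.998, -0.059, 0.0]
ft_force: [0.0, 0.1, -0.1]
gripper_width: 0.0705
grip_force: 0.0
```

Request:
step_arm --pt "0 0 0 0 0 0 0.03" --pt "0 0 0 0 0 0 0.03" --pt "0 0 0 0 0 0 0.03" --pt "0 0 0 0 0 0 0.03"

```text
clock: 13.3
ee_pos: [0.5305, 0.0397, 0.0505]
ee_rot: [0.0, 0.998, -0.059, 0.0]
ft_force: [0.2, -0.9, -0.1]
gripper_width: 0.0396
grip_force: 45.0
```

Run:
```python
from h import *
s,p,M=st(); print(s["clock"],p.round(4),s["gripper_width"],s["grip_force"])
# well from top hole ray & w2 hole
c=dict(np.load("top.npz")); T=c["world_from_camera"]
d=T[:3,:3]@np.array([(368.3-c["cx"])/c["fx"],-(205-c["cy"])/c["fy"],-1]); o=T[:3,3]; print("hole(top)",(o+d*(.05-o[2])/d[2]).round(4))
print(go(.45,-.174,.18,-96.9))
```

```text
13.3 [0.5305 0.0397 0.0505] 0.03959363518154898 44.99728202819824
hole(top) [ 0.5173 -0.1744  0.05  ]
(array([-0.0546,  0.2218, -0.1295]), np.float64(0.1), np.float64(-96.8))
```

Request:
step_arm --pt "0 0 -0.015 0 0 0 0.03" --pt "0 0 -0.04 0 0 0 0.03" --pt "0 0 -0.07 0 0 0 0.03" --pt "0 0 -0.1 0 0 0 0.03" --pt "0 0 -0.13 0 0 0 0.03"

```text
clock: 13.8
ee_pos: [0.5298, 0.0395, 0.1819]
ee_rot: [0.0, 0.998, -0.06, -0.0]
ft_force: [0.7, 0.5, -4.2]
gripper_width: 0.0398
grip_force: 45.0
```

Request:
step_arm --pt "-0.004 0.015 0 0 0 0 0.03" --pt "-0.01 0.035 0 0 0 0 0.03" --pt "-0.016 0.06 0 0 0 0 0.03" --pt "-0.023 0.085 0 0 0 0 0.03" --pt "-0.03 0.11 0 0 0 0 0.03"

```text
clock: 14.3
ee_pos: [0.4844, -0.0687, 0.1782]
ee_rot: [0.0, 0.998, -0.06, -0.002]
ft_force: [0.4, 0.4, -2.9]
gripper_width: 0.0398
grip_force: 45.0
```

Request:
step_arm --pt "-0.007 0.025 0 0 0 0 0.03" --pt "-0.014 0.05 0 0 0 0 0.03" --pt "-0.021 0.075 0 0 0 0 0.03" --pt "-0.026 0.095 0 0 0 0 0.03" --pt "-0.028 0.104 0 0 0 0 0.03"

```text
clock: 14.8
ee_pos: [0.4438, -0.1691, 0.1785]
ee_rot: [-0.0, 0.998, -0.062, -0.002]
ft_force: [-0.6, 0.3, -4.7]
gripper_width: 0.0394
grip_force: 45.0
```

Request:
step_arm --pt "0 0 0 0 0 0 0.03" --pt "0 0 0 0 0 0 0.03" --pt "0 0 0 0 0 0 0.03"

```text
clock: 15.1
ee_pos: [0.4476, -0.1646, 0.18]
ee_rot: [-0.0, 0.998, -0.058, -0.0]
ft_force: [-0.5, 0.3, -3.8]
gripper_width: 0.0397
grip_force: 45.0
```

Run:
```python
from h import *
s,p,M=st(); print(s["clock"],p.round(4),s["ft_force"].round(1),s["gripper_width"])
c=ctrl.read_camera("wrist"); cv2.imwrite("pics/g.png",cv2.resize(c["image"][30:260,100:412],(780,575),interpolation=cv2.INTER_CUBIC)); np.savez("w3.npz",**c,p=p,M=M)
```

```text
15.1 [ 0.4476 -0.1646  0.18  ] [-0.5  0.3 -3.8] 0.03968276654465505
```

View pics/g.png

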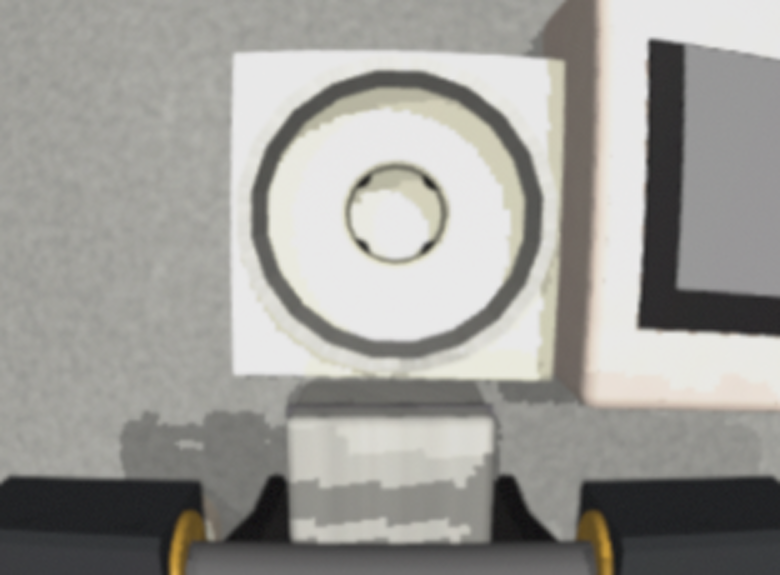

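The hole is at crop (396,214), with four pad tips at its edge. The ring's centre is at (397,213), and the held head at about (391,470).

Run:
```python
from h import *
c=dict(np.load("w3.npz")); p,M=c["p"],c["M"]; H=c["hand_eye"]
def fr(u,v,h):
    x,y=u-c["cx"],v-c["cy"]; r=np.hypot(x,y); t=r/c["fx"]
    d=np.array([x/r*np.sin(t),-y/r*np.sin(t),-np.cos(t)]); d=H[:3,:3]@d; o=H[:3,3]
    dw=M@d; ow=p+M@o; return ow+dw*(h-ow[2])/dw[2]
cv=lambda a,b:(100+(a+.5)/2.5-.5,30+(b+.5)/2.5-.5)
for n,a,b,h in(("hole",396,214,.05),("ring",397,213,.088),("headedge",391,415,p[2]+.03)):
    w=fr(*cv(a,b),h); print(n,w.round(4),"tool",(M.T@(w-p)).round(4))
g=cv2.cvtColor(c["image"],cv2.COLOR_BGR2GRAY)
k=cv2.HoughCircles(cv2.resize(g[80:150,220:300],None,fx=4,fy=4,interpolation=cv2.INTER_CUBIC),cv2.HOUGH_GRADIENT,1,100,param1=120,param2=20,minRadius=65,maxRadius=95); print(k)
if k is not None:
    a=k[0,0]; w=fr(220+(a[0]+.5)/4-.5,80+(a[1]+.5)/4-.5,.05); print(w.round(4),"tool",(M.T@(w-p)).round(4))
```

```text
hole [ 0.5161 -0.1759  0.05  ] tool [0.0694 0.0033 0.13  ]
ring [ 0.5165 -0.176   0.088 ] tool [0.0698 0.0034 0.092 ]
headedge [ 0.4807 -0.1698  0.21  ] tool [ 0.0334  0.0014 -0.03  ]
[[[153.5 141.5  80. ]]]
[ 0.5164 -0.1758  0.05  ] tool [0.0697 0.0032 0.13  ]
```

With the bias measured on the held head, the wrist view agrees with the top view: the shift is (0.071, 0.002). I'm moving over the well and down to its mouth.

Request:
step_arm --pt "0.01 0 0 0 0 0 0.03" --pt "0.03 0.001 0 0 0 0 0.03" --pt "0.05 0.0015 0 0 0 0 0.03" --pt "0.066 0.002 0 0 0 0 0.03" --pt "0.071 0.002 0 0 0 0 0.03"

```text
clock: 15.65
ee_pos: [0.5196, -0.175, 0.1801]
ee_rot: [0.001, 0.998, -0.058, -0.0]
ft_force: [-0.1, 0.5, -3.4]
gripper_width: 0.0396
grip_force: 45.0
```

Request:
step_arm --pt "0 0 0 0 0 0 0.03" --pt "0 0 0.02 0 0 0 0.03" --pt "0 0 0.045 0 0 0 0.03" --pt "0 0 0.063 0 0 0 0.03" --pt "0 0 0.07 0 0 0 0.03"

```text
clock: 16.15
ee_pos: [0.5156, -0.1752, 0.1086]
ee_rot: [-0.001, 0.998, -0.059, -0.002]
ft_force: [-0.8, 0.6, -5.1]
gripper_width: 0.0399
grip_force: 45.0
```

Request:
step_arm --pt "0 0 0 0 0 0 0.03" --pt "0 0 0 0 0 0 0.03" --pt "0 0 0.002 0 0 0 0.03" --pt "0 0 0.004 0 0 0 0.03" --pt "0 0 0.006 0 0 0 0.03"

```text
clock: 16.65
ee_pos: [0.5181, -0.1763, 0.1048]
ee_rot: [-0.0, 0.998, -0.059, 0.0]
ft_force: [0.7, 0.2, -4.7]
gripper_width: 0.0398
grip_force: 45.0
```

Request:
step_arm --pt "0 0 0 0 0 0 0.03" --pt "0 0 0.002 0 0 0 0.03" --pt "0 0 0.004 0 0 0 0.03" --pt "0 0 0.006 0 0 0 0.03" --pt "0 0 0.006 0 0 0 0.03"

```text
clock: 17.15
ee_pos: [0.5175, -0.1761, 0.098]
ee_rot: [-0.0, 0.998, -0.059, -0.0]
ft_force: [1.2, 0.2, -3.7]
gripper_width: 0.0397
grip_force: 45.0
```

Request:
step_arm --pt "0 -0.001 0.001 0 0 8 0.03" --pt "0 -0.001 0.002 0 0 16 0.03" --pt "0 -0.001 0.003 0 0 8 0.03" --pt "0 -0.001 0.004 0 0 0 0.03" --pt "0 -0.001 0.005 0 0 -8 0.03" --force 50

```text
clock: 17.65
ee_pos: [0.518, -0.1752, 0.0934]
ee_rot: [0.0, 1.0, 0.013, -0.0]
ft_force: [-0.2, 0.7, -3.8]
gripper_width: 0.0398
grip_force: 50.0
```

Request:
step_arm --pt "0 0 0.001 0 0 -8 0.03" --pt "0 0 0.002 0 0 0 0.03" --pt "0 0 0.003 0 0 8 0.03" --pt "0 0 0.004 0 0 16 0.03" --pt "0 0 0.005 0 0 24 0.03"

```text
clock: 18.15
ee_pos: [0.5181, -0.1753, 0.0885]
ee_rot: [-0.0, 0.98, -0.2, 0.0]
ft_force: [1.1, 0.4, -3.2]
gripper_width: 0.0396
grip_force: 50.0
```

Request:
step_arm --pt "0 0 0.001 0 0 -8 0.03" --pt "0 0 0.002 0 0 -16 0.03" --pt "0 0 0.003 0 0 -24 0.03" --pt "0 0 0.004 0 0 -32 0.03" --pt "0 0 0.005 0 0 -24 0.03"

```text
clock: 18.65
ee_pos: [0.5192, -0.1749, 0.0849]
ee_rot: [-0.001, 1.0, 0.012, 0.001]
ft_force: [0.9, 0.8, -0.8]
gripper_width: 0.0397
grip_force: 50.0
```

Request:
step_arm --pt "0 0 0.0007 0 0 8 0.03" --pt "0 0 0.0014 0 0 16 0.03" --pt "0 0 0.0021 0 0 24 0.03" --pt "0 0 0.0028 0 0 16 0.03" --pt "0 0 0.0035 0 0 8 0.03"

```text
clock: 19.15
ee_pos: [0.5193, -0.1754, 0.0806]
ee_rot: [0.0, 0.998, -0.057, 0.001]
ft_force: [1.6, -0.2, -2.6]
gripper_width: 0.0398
grip_force: 50.0
```

Request:
step_arm --pt "0.001 0 0.001 0 0 8 0.03" --pt "0.001 0 0.002 0 0 16 0.03" --pt "0.001 0 0.003 0 0 8 0.03" --pt "0.001 0 0.004 0 0 0 0.03" --pt "0.001 0 0.005 0 0 -8 0.03"

```text
clock: 19.65
ee_pos: [0.5197, -0.1754, 0.0759]
ee_rot: [-0.0, 1.0, 0.013, 0.001]
ft_force: [0.4, 4.2, -0.1]
gripper_width: 0.0397
grip_force: 50.0
```

Request:
step_arm --pt "0 0 0.001 0 0 -8 0.03" --pt "0 0 0.002 0 0 0 0.03" --pt "0 0 0.003 0 0 8 0.03" --pt "0 0 0.004 0 0 16 0.03" --pt "0 0 0.005 0 0 24 0.03"

```text
clock: 20.15
ee_pos: [0.52, -0.1758, 0.0715]
ee_rot: [0.0, 0.98, -0.2, 0.001]
ft_force: [-1.9, 2.6, 8.4]
gripper_width: 0.0393
grip_force: 50.0
```

Request:
step_arm --pt "-0.0004 -0.001 0.0008 0 0 -8 0.03" --pt "-0.0004 -0.001 0.0016 0 0 -16 0.03" --pt "-0.0004 -0.001 0.0024 0 0 -24 0.03" --pt "-0.0004 -0.001 0.0032 0 0 -32 0.03" --pt "-0.0004 -0.001 0.004 0 0 -24 0.03"

```text
clock: 20.65
ee_pos: [0.5201, -0.175, 0.0676]
ee_rot: [0.0, 1.0, 0.012, 0.001]
ft_force: [-1.3, -1.4, 4.3]
gripper_width: 0.0394
grip_force: 50.0
```

Request:
step_arm --pt "0 0 0.0008 0 0 8 0.03" --pt "0 0 0.0016 0 0 16 0.03" --pt "0 0 0.0024 0 0 24 0.03" --pt "0 0 0.0032 0 0 16 0.03" --pt "0 0 0.004 0 0 8 0.03"

```text
clock: 21.15
ee_pos: [0.5197, -0.1758, 0.0637]
ee_rot: [0.001, 0.998, -0.058, 0.001]
ft_force: [-4.0, -1.7, 6.2]
gripper_width: 0.0395
grip_force: 50.0
```

Request:
step_arm --pt "0 0 0.0007 0 0 8 0.03" --pt "0 0 0.0014 0 0 16 0.03" --pt "0 0 0.002 0 0 8 0.03" --pt "0 0 0.0025 0 0 0 0.03" --pt "0 0 0.003 0 0 -8 0.03"

```text
clock: 21.65
ee_pos: [0.5198, -0.1754, 0.0605]
ee_rot: [0.0, 1.0, 0.012, 0.001]
ft_force: [-1.5, 0.3, 6.0]
gripper_width: 0.0395
grip_force: 50.0
```

Request:
step_arm --pt "0 0 0.0003 0 0 -8 0.03" --pt "0 0 0.0006 0 0 0 0.03" --pt "0 0 0.0009 0 0 8 0.03"

```text
clock: 21.95
ee_pos: [0.52, -0.1756, 0.0605]
ee_rot: [0.0, 0.998, -0.061, 0.001]
ft_force: [-4.4, -0.6, 11.9]
gripper_width: 0.04
grip_force: 50.1
```

Request:
step_arm --pt "0 0 0.0004 0 0 8 0.03" --pt "0 0 0.0008 0 0 16 0.03" --pt "0 0 0.0012 0 0 8 0.03" --pt "0 0 0.0012 0 0 0 0.03"

```text
clock: 22.35
ee_pos: [0.5198, -0.1759, 0.0604]
ee_rot: [-0.0, 0.998, -0.058, 0.001]
ft_force: [-6.3, 1.3, 18.5]
gripper_width: 0.0396
grip_force: 50.0
```

It stops at 0.0604 m, which is the height expected fully home, and the force climbs even while turning, so it is on the bottom. I'm unloading, opening narrowly inside the ring and retreating.

Request:
step_arm --pt "0 0 -0.001 0 0 0 0.03" --pt "0 0 -0.001 0 0 0 0.052" --pt "0 0 -0.001 0 0 0 0.052" --pt "0 0 -0.001 0 0 0 0.052" --pt "0 0 -0.001 0 0 0 0.052"

```text
clock: 22.85
ee_pos: [0.519, -0.1742, 0.0578]
ee_rot: [0.0, 0.998, -0.059, 0.0]
ft_force: [0.3, -0.7, -0.2]
gripper_width: 0.0514
grip_force: 0.0
```

Request:
step_arm --pt "0 0 -0.01 0 0 0 0.052" --pt "0 0 -0.025 0 0 0 0.052" --pt "0 0 -0.045 0 0 0 0.052" --pt "0 0 -0.07 0 0 0 0.052" --pt "0 0 -0.1 0 0 0 0.052"

```text
clock: 23.35
ee_pos: [0.5186, -0.1744, 0.1595]
ee_rot: [0.0, 0.998, -0.06, -0.0]
ft_force: [0.6, -0.4, -0.4]
gripper_width: 0.0517
grip_force: 0.0
```

Request:
step_arm --pt "-0.02 0 -0.02 0 0 0 0.052" --pt "-0.05 0 -0.04 0 0 0 0.052" --pt "-0.07 0 -0.04 0 0 0 0.052" --pt "-0.07 0 -0.04 0 0 0 0.052"

```text
clock: 23.75
ee_pos: [0.4482, -0.1663, 0.1996]
ee_rot: [-0.002, 0.998, -0.06, 0.001]
ft_force: [0.4, 0.3, -0.2]
gripper_width: 0.052
grip_force: 0.0
```

Run:
```python
from h import *
s,p,M=st(); print(s["clock"],p.round(4),s["ft_force"].round(1),s["gripper_width"])
c=ctrl.read_camera("wrist"); t=ctrl.read_camera("top"); P=cloud(t); 
# head top heights via wrist z_map
x,y=np.meshgrid(np.arange(512)-c["cx"],np.arange(384)-c["cy"]); r=np.hypot(x,y)+1e-9; a=r/c["fx"]
d=np.stack([x/r*np.tan(a),-y/r*np.tan(a),-np.ones_like(x)],-1)*c["z_map"][...,None]; H=c["hand_eye"]
W=(d@H[:3,:3].T+H[:3,3])@M.T+p
def med(W,x,y,rad): m=np.hypot(W[...,0]-x,W[...,1]-y)<rad; return m.sum(),np.median(W[...,2][m]).round(4)
print("head top wrist",med(W,.519,-.1755,.012),"top",med(P,.519,-.1755,.012),"deck",med(W,.519-.058,-.1755+.05,.006), "racks",med(P,.4715,.32,.012),med(P,.458,.213,.012))
cv2.imwrite("pics/i.png",np.hstack([cv2.resize(c["image"],(400,300)),cv2.resize(t["image"],(400,300))]))
```

```text
23.75 [ 0.4482 -0.1663  0.1996] [ 0.4  0.3 -0.2] 0.05196910174954778
head top wrist (np.int64(7236), np.float64(0.3604)) top (np.int64(11), np.float64(0.0922)) deck (np.int64(78), np.float64(0.0486)) racks (np.int64(103), np.float64(0.0931)) (np.int64(103), np.float64(0.0927))
```

View pics/i.png

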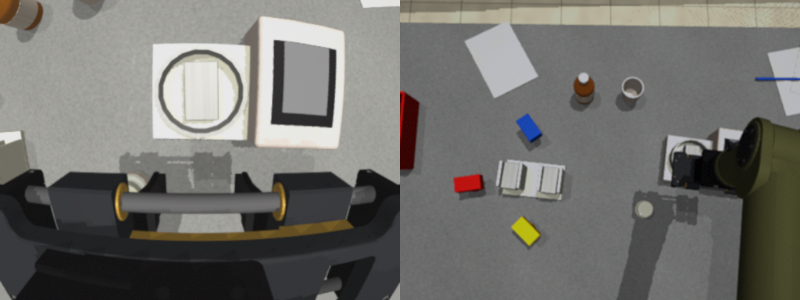

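The wrist view shows the head standing in the ring at (200,92), square and upright. The top view shows the two empties in the rack at (511,176) and (551,180), and the bottle, beaker and jar unmoved. One more check, on the head's height.

Run:
```python
from h import *
s,p,M=st(); c=ctrl.read_camera("wrist")
x,y=np.meshgrid(np.arange(512)-c["cx"],np.arange(384)-c["cy"]); r=np.hypot(x,y)+1e-9; a=r/c["fx"]
d=np.stack([x/r*np.tan(a),-y/r*np.tan(a),-np.ones_like(x)],-1)*c["z_map"][...,None]; H=c["hand_eye"]
W=(d@H[:3,:3].T+H[:3,3])@M.T+p
ok=(c["z_map"]>.1)&(W[...,2]<.15)
q=np.hypot(W[...,0]-.519,W[...,1]-.1755*-1*-1) if 0 else np.hypot(W[...,0]-.519,W[...,1]+.1755)
for n,m in dict(head=ok&(q<.015),ring=ok&(q>.05)&(q<.056)&(W[...,2]>.07)).items(): print(n,m.sum(),np.median(W[...,2][m]).round(4))
m=ok&(q<.03)&(W[...,2]>.08); A=np.c_[W[m][:,:2],np.ones(m.sum())]; print("tilt",np.linalg.lstsq(A,W[m][:,2],rcond=None)[0].round(3))
dk=ok&(W[...,2]<.056)&(W[...,2]>.044); print("deck",dk.sum(),np.median(W[...,2][dk]).round(4))
```

```text
head 851 0.0884
ring 1918 0.0861
tilt [-0.001 -0.002  0.089]
deck 8815 0.0485
```

```bash
python3 -c "
from h import *
print(ctrl.hand_in())"
```

```text
the job is handed in; nothing more can be done
None
```

The filled canister (the middle one, about 0.43 kg) was stood on the bench, re-gripped across its narrow width and worked down into the well. Its head measures 39.9 mm above the deck (40 expected when fully home) and upright. One neighbour weighed empty, the third was not lifted, and both stand in the rack; the job was handed in at about 24 s, result not shown.

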